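# Fit the false floor into a self-watering planter

## Task

Fit the blue-green drainage floor into the pale self-watering planter: holding it by its orange fin, tilt it, feed one end in under the wide lip, lower the other end past the narrow lip and settle it flat on the ledges inside. Then, with it lying flat, slide it back under the narrow lip until you feel it press firmly (about 5 to 10 N) against the rubber buffer hidden there for half a second, and let go so that it stays flat with both ends under the lips. Be gentle: the buffer must not be pushed with more than 15 N and the plastic cracks if pressed with 20 N anywhere; and leave the other things on the table where they are.

Things in the scene. Friction and masses are not known exactly. Their poses are not given: they have to be found in the camera images.
- planter: Pale open-topped rectangular planter trough, fixed to the table, outer 250 (x) x 154 (y) x 86 (z) mm, walls 6 mm, with dark green lips over its two ends. Origin: centre of its underside; x along its length, from the wide-lip end to the narrow-lip end; z up. The inside runs from x = -119 to +119 mm and y = -71 to +71 mm.
- wide_lip_edge (a point): Middle of the wide lip's lower inner edge, at planter (-74, 0, 80) mm, axes as planter. The lip, 6 mm thick (z = 80 to 86), covers the 45 mm from here to the -x end wall, across the whole width. Between the two lips the opening is 161 mm long and 142 mm wide.
- narrow_lip_edge (a point): Middle of the narrow lip's lower inner edge, at planter (+87, 0, 80) mm, axes as planter. The lip, 6 mm thick, covers the 32 mm to the +x end wall. Out of sight below it a sprung rubber buffer, 110 mm across (y), z = 46 to 60 mm, has its face anywhere from x = +95 to +114 mm, different each time and not measured; it yields about 1 mm per 5.5 N, 4 mm at most.
- ledge_centre (a point): Centre of the planter in plan at the height of the ledges' top, planter (0, 0, 45) mm, axes as planter. The ledges run along the two long sides, 18 mm wide (y = 53 to 71 mm either side), each topped with a dark foam strip that gives about 1 mm per 3 N, 5 mm at most; 35 mm of free height between them and the lips. The end walls carry ledges 5 mm lower.
- false_floor: Loose blue-green perforated plate, 200 (x) x 130 (y) x 6 (z) mm, 0.2 to 0.35 kg, with an upright orange fin in its middle: 14 mm thick (x), 50 mm wide (y), from z = 6 to 66 mm. Origin: centre of the underside; z up along the fin. It starts flat on the table. Both ends are alike: either may go under the wide lip, tilted about 0.35 rad; within 6 mm of the end wall there, the other end clears the narrow lip.
- fin_grip (a point): Centre of the fin's upper part, where to grip it (across its 14 mm thickness, along the plate's x): 51 mm above the plate's underside, 15 mm below the fin's top. Axes as false_floor.
- plate_mid (a point): Centre of the plate, half-way through its 6 mm thickness. Axes as false_floor.
- end_a (a point): Middle of the plate's -x end, 100 mm from plate_mid, half-way through the thickness.
- end_b (a point): Middle of the plate's +x end, 100 mm from plate_mid, half-way through the thickness.
- pot_soil: Black square plant pot with soil, 82 mm wide, 85 mm tall; bystander. Origin: centre of its underside.
- pot_stack: Nested stack of empty black square pots, 82 mm wide, 121 mm tall; bystander. Origin: centre of its underside.
- pot_far: Second black square pot with soil, 82 mm wide, 85 mm tall; bystander. Origin: centre of its underside.
- tub: White plastic tub, 72 mm across, 75 mm tall; bystander. Origin: centre of its underside.
- trowel: Blue hand trowel lying flat, 300 mm long along its x, 75 mm wide, 27 mm tall; bystander. Origin: underside, near the blade end of the handle.
- sprayer: Clear bottle with a green cap, 64 mm across, 160 mm tall; bystander. Origin: centre of its underside.
- dibber: Wooden-handled steel dibber lying flat, 172 mm long along its x, 28 mm thick; bystander. Origin: underside, 64 mm from the handle's end.
There are look-alikes about, which are no part of the job. Leave any purple or red look-alike of the false_floor alone.

How it is judged:
By the outcome, as a careful person would: the job done as asked, in the order asked, and still so for the second after the job is handed in, with the robot touching nothing.
It also fails if it takes over 72 s, if anything falls off the work surface, if the arm or the gripper's body presses on something with over 40 N, if the wrist force passes 120 N, or if a joint passes its speed limit or range.

## Robot

A 6-joint arm with a two-finger parallel gripper is mounted at the origin on the work surface. World frame = base frame: x ahead of the robot, y to its left, z up, the work surface at z = 0. Lengths are in m, angles in degrees, forces in N, time in s.
With the tool pointing down it reaches from about 0.4 to 0.825 m from the base axis. Payload 7 kg.
Tool frame: the origin (TCP) lies at the very end of the fingers, on their centre line; the grasp point (between the pads) lies 19 mm behind it; z points along the fingers, y is the direction in which the jaws open and shut (so a half turn about z gives the same grasp; the last joint's range is limited). The gripper opens to 88 mm and grips with 3 to 60 N. Pads are 19 mm wide; open, the fingers measure 130 mm over their backs; the gripper's body (78 mm by 193 mm) begins 47 mm behind the grasp point.
Start: joints at [88.356, 20.546, 0.682, 0, -70.136, -16.507], TCP at [0.21, 0.641, 0.227] pointing down, gripper open.
Joint ranges: [-176.03, 176.03], [-82.01, 121.73], [-58.28, 71.71], [-173.87, 95.51], [-174.79, -0.11], [-173.66, 173.66]. Speed limits (degrees/s): [136.94, 136.94, 172.46, 180, 180, 180].

## Interface

Orientations are given as [roll, pitch, yaw] about the fixed x, y, z axes, in that order (R = Rz(yaw) Ry(pitch) Rx(roll)).
In Python, from plant import telemetry, snapshot, calibration, workorder gives the robot as it stands. The module is installed in compiled form; this text tells all that it offers.
- The arm moves only by the tool step_arm, never from a script. Its argument "plan" is text: rows parted by semicolons, each of 7 numbers parted by spaces: the finger opening in cm, from 0 to 8.76, then the shift along the tool's x, y, z in cm, then the turn, a rotation vector about the tool's x, y, z in degrees. A call has 1 to 12 rows; each row shifts and turns the commanded pose from where the row before left it, along the tool's axes as they then stand; what a row does not reach is not made up. A row lasts 1/12 s, in which the tool goes at most 41.7 mm and 7.16 degrees, less where a joint would pass 70% of its speed; a pose out of reach is approached as far as the arm can. A call with a gripper value outside its range is refused whole. The fingers move at their own pace and stop on an object; the grip force is fixed at half the most. Time passes only in rows, so rows that do not move let the fingers close. It gives the time, the measured TCP pose, the force and the opening at its end, in the units of the state.
- telemetry.get_obs(): the state, without advancing time (a new reading comes with each control period).
- snapshot(name): name is "scene" or "side" or "wrist"; returns the picture (480x640x3 uint8, blue, green, red); there is no depth.
- calibration(name): a dict with "K" (3x3 intrinsics, pixels), "k1" (the pictures are not rectified: a ray, as slopes to the right and down, at radius r is drawn at 1 + k1 r^2 times it, then the intrinsics apply), "camera_from_world" (4x4, takes a point from world to camera coordinates). Camera axes: x right, y up, looking along -z (the intrinsics and any distortion apply to the point x, -y, -z); pixel columns grow to the right and rows downward; lengths in m; the calibration is good to about 2 mm. A picture is of the moment at which its call begins: read the wrist's pose just before it. calibration takes no time and is no camera call; for the wrist camera it gives the pose at the moment of the call.
- workorder.close_job(): hands the job in, once; it reports no verdict.
The state is a dict: "clock": time; "joint_pos": joint angles; "qvel": joint speeds; "tau": joint torques, N m; "tool_pos": TCP position; "orientation": TCP orientation; "force": force on the tool from outside, world axes, zero at the start; "moment": the same for the moment, N m; "opening": finger opening in m.
Only numpy, scipy, OpenCV 4.12 (cv2) and the standard library are available. Lean on these libraries where they do the work, as an engineer would, in place of code of your own. Each camera call takes 0.05 s, during which the arm holds its last target.

## Working session

There is one attempt and no reset: what is moved stays moved. The work goes in short steps, Python scripts to look and compute and a tool call to move; the robot and the scene stay as the last step left them, time stands still between calls to the robot, and variables do not carry over. Pictures are saved under pics/ and viewed, and the job is handed in when it is done.

Besides the shell and the picture viewer there is one more tool, called after "Call:" by a JSON object that holds its "api" and its "payload", one argument or row to a line. step_arm: Moves the arm, as the interface text tells. Its arguments: {"type":"object","properties":{"plan":{"type":"string"}},"required":["plan"]}

```bash
ls; mkdir -p pics; python3 - <<'E'
from plant import telemetry, snapshot, calibration, workorder
import cv2
print(telemetry.get_obs())
for n in ("scene","side","wrist"):
    c=calibration(n); print(n,c)
    cv2.imwrite(f"pics/{n}0.png",snapshot(n))
E
```

```text
pics
{'clock': 0.0, 'joint_pos': array([ 8.83555310e+01,  2.05916739e+01,  6.34143935e-01, -2.04427962e-02,
       -7.01355016e+01, -1.65060308e+01]), 'qvel': array([ 0.00666555, -0.00716508, -0.08842273,  0.06457521, -0.02702248,
       -0.00285075]), 'tau': array([ 7.31876244e-04, -5.82722676e+01,  2.93048984e+01,  6.99690118e+00,
        7.00510878e-03, -1.74358020e-04]), 'tool_pos': array([0.21015306, 0.64094095, 0.22562179]), 'orientation': array([ 1.79905342e+02, -8.00881750e-03, -1.81574552e+01]), 'force': array([ 0.32454293, -1.0802378 , -0.27939144]), 'moment': array([-0.03165518,  0.0482707 ,  0.00118611]), 'opening': 0.08781459995326157}
scene {'K': array([[514.56200215,   0.        , 319.06789274],
       [  0.        , 514.56200215, 231.82412195],
       [  0.        ,   0.        ,   1.        ]]), 'k1': 0.03612445620838589, 'camera_from_world': array([[ 0.69022363,  0.72344551,  0.01476261, -0.37659237],
       [-0.56972612,  0.53075936,  0.62746048,  0.22960744],
       [ 0.44609807, -0.44149869,  0.77850845, -1.53184436],
       [ 0.        ,  0.        ,  0.        
[... 337 characters left out ...]
5e-01,  4.35345970e-01,  8.38022879e-01,
        -2.60893072e-01],
       [-5.06387801e-01, -6.67723310e-01,  5.45634472e-01,
        -9.27235228e-01],
       [ 0.00000000e+00,  0.00000000e+00,  0.00000000e+00,
         1.00000000e+00]])}
wrist {'K': array([[367.16141524,   0.        , 316.57339333],
       [  0.        , 367.16141524, 242.24930494],
       [  0.        ,   0.        ,   1.        ]]), 'k1': -0.05331921060608688, 'camera_from_world': array([[-0.31187544, -0.95012049,  0.00218316,  0.67429869],
       [ 0.90853436, -0.29889566, -0.29193614,  0.03588216],
       [ 0.27802704, -0.08906424,  0.95643532, -0.39183727],
       [ 0.        ,  0.        ,  0.        ,  1.        ]])}
```

View pics/scene0.png

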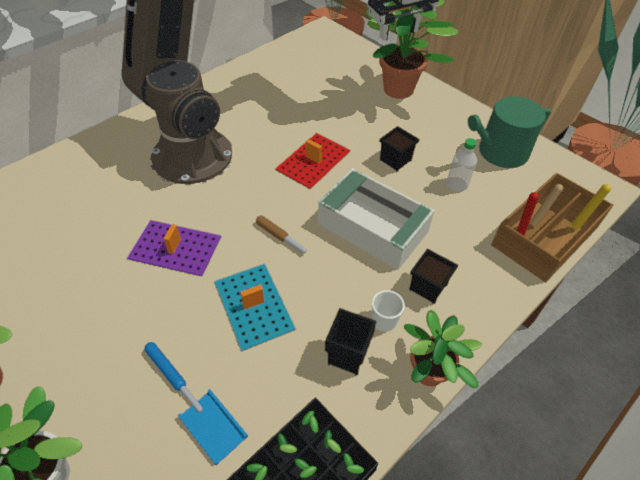

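View pics/side0.png

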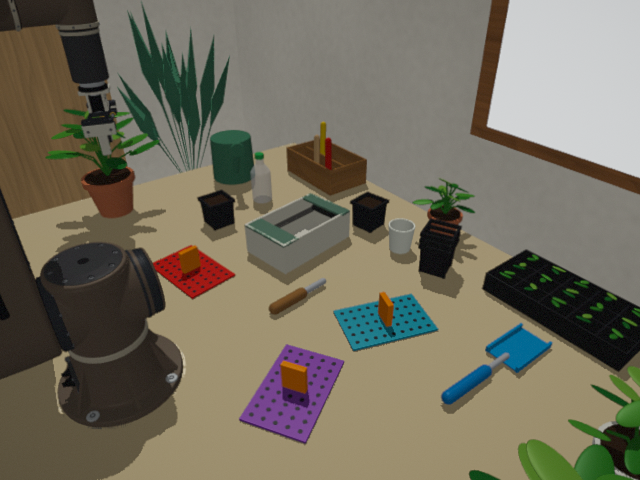

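View pics/wrist0.png

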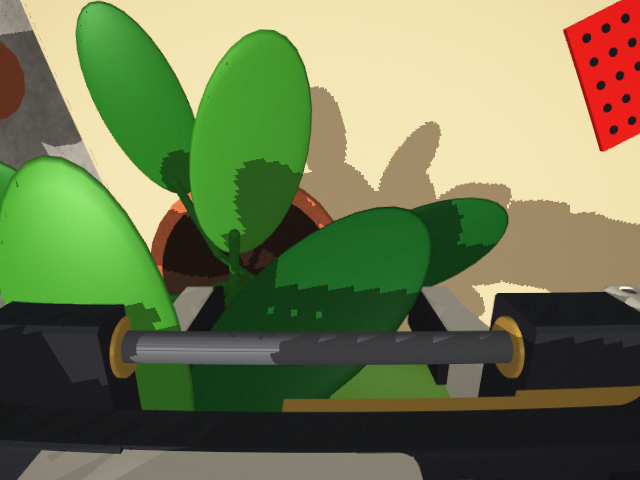

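The scene view shows the teal plate around (254,306), the planter around (375,218) with lips at (345,190) and (408,235), and the purple and red look-alikes at (175,247) and (313,160). The wrist starts among the leaves of a plant. Next I'll measure the plate and the planter.

```bash
cat > h.py <<'E'
import numpy as np, cv2
from plant import telemetry, snapshot, calibration
def pix2plane(c,uv,z):
    uv=np.atleast_2d(np.array(uv,float)); K=c["K"]
    d=(uv-[K[0,2],K[1,2]])/[K[0,0],K[1,1]]
    u=d.copy()
    for _ in range(20): u=d/(1+c["k1"]*(u**2).sum(1,keepdims=True))
    T=c["camera_from_world"]; R=T[:3,:3]; o=-R.T@T[:3,3]
    r=np.c_[u[:,0],-u[:,1],-np.ones(len(u))]@R
    z=np.broadcast_to(z,(len(u),))
    return o+r*((z-o[2])/r[:,2])[:,None]
def proj(c,P):
    T=c["camera_from_world"]; p=np.atleast_2d(P)@T[:3,:3].T+T[:3,3]
    s=np.c_[p[:,0]/-p[:,2],-p[:,1]/-p[:,2]]; s=s*(1+c["k1"]*(s**2).sum(1,keepdims=True))
    return s*c["K"][0,0]+c["K"][:2,2]
def blobs(img,lo,hi,amin=100,k=0):
    m=cv2.inRange(cv2.cvtColor(img,cv2.COLOR_BGR2HSV),lo,hi)
    if k: m=cv2.morphologyEx(m,cv2.MORPH_CLOSE,np.ones((k,k)))
    cs,_=cv2.findContours(m,cv2.RETR_EXTERNAL,cv2.CHAIN_APPROX_NONE)
    return sorted([c[:,0,:] for c in cs if cv2.contourArea(c)>amin],key=lambda c:-cv2.contourArea(c))
def rect(P):  # mm
    (cx,cy),(w,h),a=cv2.minAreaRect((P[:,:2]*1000).astype(np.float32))
    return np.round([cx,cy,w,h,a],1)
E
python3 - <<'E'
from h import *
for n in ("scene","side"):
    im=cv2.imread(f"pics/{n}0.png"); c=calibration(n)
    hsv=cv2.cvtColor(im,cv2.COLOR_BGR2HSV)
    pts=[(254,320),(345,190),(408,235),(252,297)] if n=="scene" else [(360,325),(275,240),(330,210),(386,308)]
    for p in pts: print(n,p,hsv[p[1],p[0]])
    print("teal");
    for b in blobs(im,(85,120,60),(102,255,255),300,3): print(rect(pix2plane(c,b,0.006)),b.mean(0))
    print("lips")
    for b in blobs(im,(60,25,40),(95,140,170),150,3): print(rect(pix2plane(c,b,0.086)),b.mean(0))
    print("orange")
    for b in blobs(im,(8,150,100),(22,255,255),60,0): print(rect(pix2plane(c,b,0.066)),b.mean(0))
E
```

```text
scene (254, 320) [ 94 182 157]
scene (345, 190) [ 71  67 115]
scene (408, 235) [ 73  64 119]
scene (252, 297) [ 14 200 140]
teal
[ 526.2 -194.1  127.7  197.2   70.9] [253.63793103 306.65517241]
[ 685.9 -428.5   78.2  129.3   89.5] [211.03428571 424.77714286]
[ 511.1 -427.7   21.7  132.6   89.7] [164.19444444 365.11111111]
lips
[599.2 684.2 196.4 331.3  16.5] [506.93723849 129.15481172]
[ 612.6 1278.    60.1  700.8   26.9] [608.11453744  55.25991189]
[460.5 166.3  49.4 150.6   9. ] [342.55339806 190.3592233 ]
[655.8 201.1  33.2 151.1  10.4] [409.89473684 225.89473684]
[ 716.3 1242.    30.3  585.3   21.5] [631.23036649  70.46596859]
orange
[ 540.1 -201.9   51.    45.4   69. ] [252.08823529 296.51470588]
[ 279.4 -240.1   36.1   82.7   67.3] [171.83333333 238.5       ]
[282.1 226.2  45.4  95.   46.2] [313.46666667 150.6       ]
[233.7 667.5  89.7 163.1  23.9] [404.71374046  80.1259542 ]
[-123.1  812.8  100.3   94.7   89.9] [351.5         20.23214286]
side (360, 325) [ 95 178 119]
side (275, 240) [ 47  22 161]
side (330, 210) [71 70 76]
side (386, 308) [ 15 248 103]
teal
[ 521.4 -192.4  131.5  199.    71.1] [384.01428571 321.27857143]
[ 691.6 -424.7   83.1  131.9   89. ] [517.53503185 347.57324841]
[ 525.1 -422.1   24.3  132.7   88.9] [466.46153846 383.78846154]
lips
[1351.9 3070.2 5096.7  577.5   74.2] [182.32432432  87.53588071]
[627.  702.8 497.6 159.9  68.4] [230.29239766 155.12280702]
[ 555.8 1578.6 1195.6   73.8   80.3] [136.7625  108.23125]
[455.  168.7  56.6 150.1   9. ] [272.42592593 232.60185185]
[654.4 204.1  43.9 154.7   9.9] [325.5        204.62222222]
orange
[ 240.1 -248.8   73.1   47.7   54.8] [293.91489362 376.45744681]
[244.4 210.8 114.5  48.   73.8] [189.05405405 258.68918919]
[ 500.9 -212.6  106.5   27.9   47.5] [385.49333333 308.49333333]
[355.  -58.   86.2  13.6   5.9] [287.5        297.27272727]
```

```bash
python3 - <<'E'
from h import *
from scipy.spatial.transform import Rotation as Ro
c=calibration("wrist");T=c["camera_from_world"];R=T[:3,:3];o=-R.T@T[:3,3]
s=telemetry.get_obs();Rt=Ro.from_euler("xyz",s["orientation"],degrees=True).as_matrix()
print("cam in tool",Rt.T@(o-s["tool_pos"]),"view dir tool",Rt.T@(-R[2]),"cam x,up",Rt.T@R[0],Rt.T@R[1])
for n in ("scene","side"):
    im=cv2.imread(f"pics/{n}0.png"); c=calibration(n)
    b=blobs(im,(85,120,60),(102,255,255),300,3)[0]
    P=pix2plane(c,b,0.006); print(n,cv2.boxPoints(cv2.minAreaRect((P[:,:2]*1000).astype(np.float32))).round(0).tolist())
E
```

```text
cam in tool [ 0.08030408 -0.00032295 -0.15805073] view dir tool [-2.92110748e-01  5.49446735e-04  9.56384342e-01] cam x,up [-2.45953787e-04  9.99999759e-01 -6.49626222e-04] [9.56384468e-01 4.24989153e-04 2.92110543e-01]
scene [[412.0, -222.0], [599.0, -287.0], [640.0, -166.0], [454.0, -102.0]]
side [[406.0, -222.0], [594.0, -287.0], [637.0, -162.0], [449.0, -98.0]]
```

Call:
{"api": "step_arm", "payload": {
  "plan": "8.7 0 0 -4 0 0 0; 8.7 0 0 -4 0 0 0; 8.7 0 0 -4 0 0 0; 8.7 0 0 -4 0 0 0"
}}

```text
clock: 0.48
tool_pos: [0.2103, 0.6409, 0.3882]
orientation: [180.0, -0.0, -18.1]
force: [0.3, 1.4, 0.7]
opening: 0.0874
```

Call:
{"api": "step_arm", "payload": {
  "plan": "8.7 3.4 2.3 0 0 0 0; 8.7 3.4 2.3 0 0 0 0; 8.7 3.4 2.3 0 0 0 0; 8.7 3.4 2.3 0 0 0 0; 8.7 3.4 2.3 0 0 0 0; 8.7 3.4 2.3 0 0 0 0; 8.7 3.4 2.3 0 0 0 0; 8.7 3.4 2.3 0 0 0 0; 8.7 3.4 2.3 0 0 0 0; 8.7 3.4 2.3 0 0 0 0; 8.7 3.4 2.3 0 0 0 0; 8.7 3.4 2.3 0 0 0 0"
}}

```text
clock: 1.48
tool_pos: [0.5127, 0.2501, 0.3867]
orientation: [-180.0, 0.0, -18.1]
force: [0.4, 1.1, 0.6]
opening: 0.0871
```

Call:
{"api": "step_arm", "payload": {
  "plan": "8.7 3.4 2.3 0 0 0 0; 8.7 3.4 2.3 0 0 0 0; 8.7 0 0 0 0 0 7; 8.7 0 0 0 0 0 7; 8.7 0 0 0 0 0 7; 8.7 0 0 0 0 0 7; 8.7 0 0 0 0 0 7; 8.7 0 0 0 0 0 7; 8.7 0 0 0 0 0 7; 8.7 0 0 0 0 0 7; 8.7 0 0 0 0 0 6; 8.7 0 0 0 0 0 0"
}}

```text
clock: 2.48
tool_pos: [0.5622, 0.1871, 0.3863]
orientation: [180.0, -0.0, -80.4]
force: [-1.3, -0.9, -0.3]
opening: 0.0869
```

```bash
python3 - <<'E'
from h import *
import pickle
s=telemetry.get_obs();c=calibration("wrist");im=snapshot("wrist");cv2.imwrite("pics/w1.png",im);pickle.dump((c,s),open("w1.pkl","wb"));print(s["tool_pos"],s["orientation"],s["clock"])
E
```

```text
[0.56215692 0.18705835 0.38628334] [ 1.79969085e+02 -8.87852348e-03 -8.04230186e+01] 2.4833
```

View pics/w1.png

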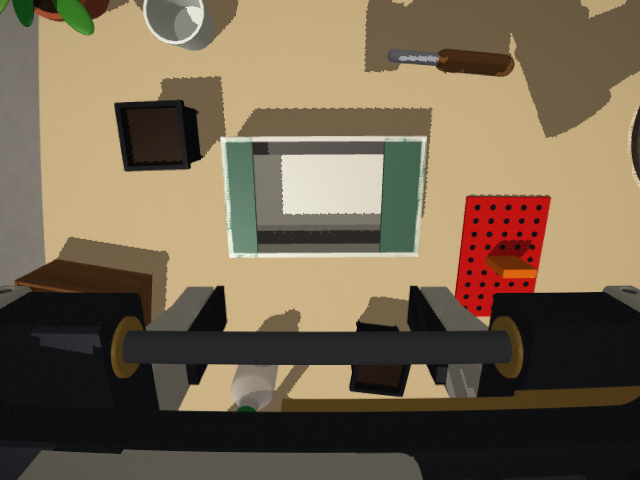

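The wrist view shows the planter squarely from above: narrow lip at left (240,197), wide lip at right (402,195), rim corners near (222,139), (425,137), (418,256) and (230,258).

```bash
python3 - <<'E'
from h import *
import pickle
c,s=pickle.load(open("w1.pkl","rb")); im=cv2.imread("pics/w1.png")
bs=[b for b in blobs(im,(60,40,40),(90,160,200),800,3) if 120<b.mean(0)[1]<270]
for b in bs:
    P=pix2plane(c,b,0.086); print(rect(P),b.mean(0)); print(cv2.boxPoints(cv2.minAreaRect((P[:,:2]*1000).astype(np.float32))).round(0).tolist())
# rim outline: not table-colored: low saturation bright or green
hsv=cv2.cvtColor(im,cv2.COLOR_BGR2HSV)
for p in [(223,200),(421,200),(320,137),(320,257),(320,300),(320,125)]: print(p,hsv[p[1],p[0]])
crop=cv2.resize(im[125:270,210:440],None,fx=3,fy=3,interpolation=cv2.INTER_NEAREST);cv2.imwrite("pics/w1c.png",crop)
E
```

```text
[457.2 170.3  50.6 142.8   9.7] [400.59868421 194.26315789]
[[420.0, 236.0], [444.0, 96.0], [494.0, 104.0], [470.0, 245.0]]
[656.  206.2  34.5 140.7  10. ] [242.06367041 196.79775281]
[[627.0, 272.0], [651.0, 134.0], [685.0, 140.0], [661.0, 278.0]]
(223, 200) [ 19  88 204]
(421, 200) [ 55  32 184]
(320, 137) [ 20  28 226]
(320, 257) [ 20  59 215]
(320, 300) [ 18  86 204]
(320, 125) [ 19  94 114]
```

View pics/w1c.png

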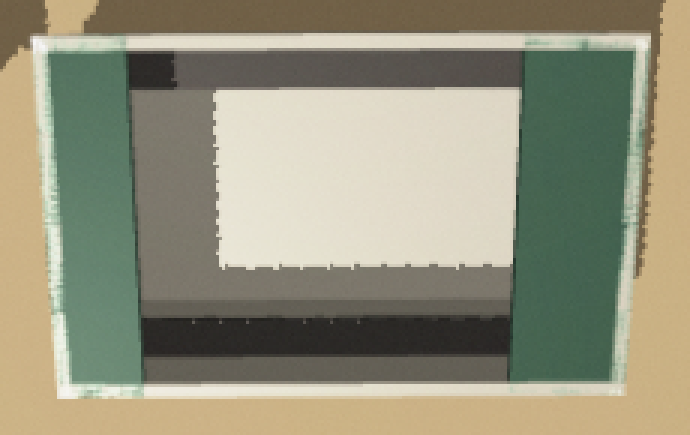

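```bash
python3 - <<'E'
from h import *
import pickle
c,s=pickle.load(open("w1.pkl","rb"))
q=np.array([(127,50),(143,383),(524,50),(511,382),(31,37),(651,33),(625,395),(58,398)],float)/3+[210,125]
P=pix2plane(c,q,0.086)[:,:2]*1000
print(P.round(1).tolist())
nl=(P[0]+P[1])/2; wl=(P[2]+P[3])/2; d=nl-wl; print("opening",np.linalg.norm(d),np.degrees(np.arctan2(d[1],d[0])))
print("lip dirs",[np.degrees(np.arctan2(*(v[::-1]))) for v in (P[0]-P[1],P[2]-P[3])], [np.linalg.norm(v) for v in (P[0]-P[1],P[2]-P[3])])
r=P[4:]; print("rim",np.linalg.norm(r-np.roll(r,1,0),axis=1), r.mean(0))
v=r[0]-r[1];w=r[3]-r[2];print([np.degrees(np.arctan2(u[1],u[0])) for u in(v,w,r[3]-r[0],r[2]-r[1])])
# predicted centre from lips
u=d/np.linalg.norm(d); print("centre from lips",(nl+wl)/2-6.5*u)
E
```

```text
[[650.7, 133.9], [627.1, 273.5], [492.7, 107.2], [467.7, 246.2], [689.7, 135.0], [443.4, 91.8], [416.4, 243.8], [663.4, 286.7]]
opening 160.95684588269253 9.632219425322797
lip dirs [np.float64(-80.38417196947489), np.float64(-79.80104510309617)] [np.float64(141.61114175595458), np.float64(141.25190291188588)]
rim [153.95100076 249.99804647 154.40077159 250.63738406] [553.22778036 189.32631995]
[np.float64(9.951464202116757), np.float64(9.848644748066112), np.float64(99.83200575106287), np.float64(100.06945260570795)]
centre from lips [553.13810423 189.11559211]
```

Call:
{"api": "step_arm", "payload": {
  "plan": "8.7 3.7 1 0 0 0 0; 8.7 3.7 1 0 0 0 0; 8.7 3.7 1 0 0 0 0; 8.7 3.7 1 0 0 0 0; 8.7 3.7 1 0 0 0 0; 8.7 3.7 1 0 0 0 0; 8.7 3.7 1 0 0 0 0; 8.7 3.7 1 0 0 0 0; 8.7 3.7 1 0 0 0 0; 8.7 3.7 1 0 0 0 0; 8.7 0 0 2.5 0 0 7; 8.7 0 0 2.5 0 0 7"
}}

```text
clock: 3.53
tool_pos: [0.5271, -0.197, 0.3369]
orientation: [-179.8, -0.0, -94.4]
force: [0.3, -0.4, -0.8]
opening: 0.087
```

Call:
{"api": "step_arm", "payload": {
  "plan": "8.7 0 0 2.5 0 0 7; 8.7 0 0 2.5 0 0 7; 8.7 0 0 0 0 0 0.5; 8.7 0 0 0 0 0 0"
}}

```text
clock: 3.87
tool_pos: [0.5265, -0.1947, 0.2861]
orientation: [179.9, -0.1, -108.3]
force: [0.9, -0.2, 0.8]
opening: 0.0866
```

```bash
python3 - <<'E'
from h import *
import pickle
s=telemetry.get_obs();c=calibration("wrist");im=snapshot("wrist");cv2.imwrite("pics/w2.png",im);pickle.dump((c,s),open("w2.pkl","wb"));print(s["tool_pos"],s["orientation"],s["clock"])
for b in blobs(im,(85,120,60),(102,255,255),1500,3): P=pix2plane(c,b,0.006);print(rect(P),b.mean(0),b.min(0),b.max(0))
for b in blobs(im,(8,170,60),(20,255,255),60,0): print("or",rect(pix2plane(c,b,0.066)),b.mean(0),cv2.boundingRect(b))
E
```

```text
[ 0.52649787 -0.19468099  0.28605528] [ 1.79863881e+02 -6.29998594e-02 -1.08325565e+02] 3.8667
[ 524.  -191.8  129.   198.7   71. ] [319.66604128 197.60787992] [236 146] [405 252]
[ 690.  -429.8  129.3   83.9    0.8] [114.3175853   46.18372703] [45  0] [176 102]
or [423.1  98.8  28.2 469.6  71.5] [460.54752343 401.71352075] (282, 387, 358, 25)
or [ 271.3 -231.6   36.5   66.6   31.7] [549.82068966  94.86896552] (516, 72, 68, 44)
or [ 797.9 -107.7   88.2   34.1   57.3] [123.54748603 346.97206704] (111, 317, 32, 61)
or [361.4  38.4  90.   33.5  87.3] [509.82222222 346.62222222] (491, 317, 32, 61)
or [379.2 -45.   58.2  21.8   6. ] [481.80701754 291.57894737] (455, 278, 52, 30)
or [ 522.9 -195.6   55.3   12.8   71.6] [320.02459016 207.42622951] (314, 181, 13, 53)
```

View pics/w2.png

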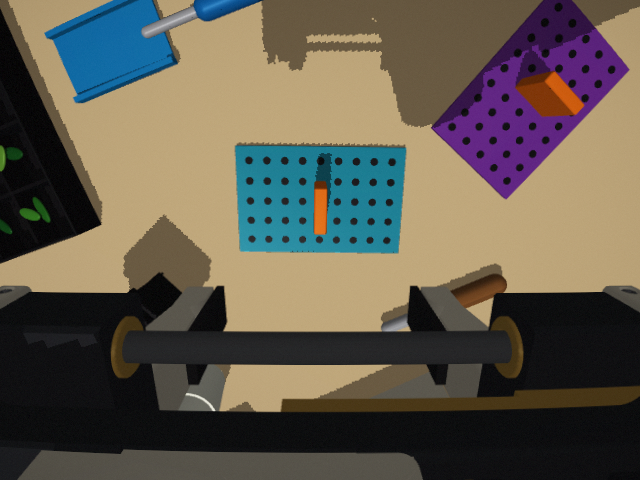

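The wrist view shows the plate level in the picture (236–405, 146–252), its fin top at about (320,207), and the pot stack at lower left (155,295). I'll check the stack's clearance before descending.

```bash
python3 - <<'E'
from h import *
c=calibration("scene")
print((pix2plane(c,[(334,312),(376,319),(366,350),(327,343)],0.121)*1000).round(0).tolist())
c2=calibration("side")
print((pix2plane(c2,[(424,222),(461,226),(455,240),(420,236)],0.121)*1000).round(0).tolist())
print("tub",(pix2plane(c,[(388,300)],0.075)*1000).round(0).tolist())
# corners of body in world at grasp
import numpy as np
y=np.radians(-109);tx=np.array([np.cos(y),np.sin(y)]);ty=np.array([np.sin(y),-np.cos(y)])
for a in(-39,39):
  for b in (-96.5,96.5): print(np.array([524,-192])+a*tx+b*ty)
E
```

```text
[[715.0, -121.0, 121.0], [785.0, -70.0, 121.0], [818.0, -135.0, 121.0], [755.0, -180.0, 121.0]]
[[758.0, -74.0, 121.0], [817.0, -144.0, 121.0], [754.0, -177.0, 121.0], [701.0, -114.0, 121.0]]
tub [[757.0, 7.0, 75.0]]
[ 627.93970057 -186.54210246]
[ 445.45461548 -123.70744865]
[ 602.54538452 -260.29255135]
[ 420.06029943 -197.45789754]
```

Call:
{"api": "step_arm", "payload": {
  "plan": "8.7 -0.2 0.3 2 0 0 0.7; 8.7 0 0 4 0 0 0; 8.7 0 0 4 0 0 0; 8.7 0 0 4 0 0 0; 8.7 0 0 4 0 0 0; 8.7 0 0 4 0 0 0; 8.7 0 0 2 0 0 0; 8.7 0 0 1 0 0 0; 8.7 0 0 0 0 0 0"
}}

```text
clock: 4.67
tool_pos: [0.5253, -0.1916, 0.0359]
orientation: [179.9, -0.0, -109.1]
force: [0.2, 0.5, 0.5]
opening: 0.087
```

Call:
{"api": "step_arm", "payload": {
  "plan": "8.7 0 0.1 0.4 0 0 0; 8.7 0 0 0 0 0 0; 0.8 0 0 0 0 0 0; 0.8 0 0 0 0 0 0; 0.8 0 0 0 0 0 0; 0.8 0 0 0 0 0 0; 0.8 0 0 0 0 0 0; 0.8 0 0 0 0 0 0; 0.8 0 0 0 0 0 0"
}}

```text
clock: 5.42
tool_pos: [0.5239, -0.1913, 0.0326]
orientation: [-180.0, 0.0, -109.4]
force: [0.2, 0.4, 0.1]
opening: 0.0458
```

```bash
python3 - <<'E'
from h import *
s=telemetry.get_obs();print(s["tool_pos"],s["orientation"],s["force"],s["opening"],s["clock"])
E
```

```text
[ 0.5238894  -0.1913481   0.03260333] [-1.79999222e+02  2.23323977e-03 -1.09351933e+02] [0.18183402 0.37434436 0.11777395] 0.04581027294249099 5.4167
```

Call:
{"api": "step_arm", "payload": {
  "plan": "0 0 0 0 0 0 0; 0 0 0 0 0 0 0; 0 0 0 0 0 0 0; 0 0 0 0 0 0 0; 0 0 0 0 0 0 0; 0 0 0 0 0 0 0; 0 0 0 0 0 0 0; 0 0 0 0 0 0 0"
}}

```text
clock: 6.08
tool_pos: [0.5238, -0.1913, 0.0325]
orientation: [180.0, -0.0, -109.4]
force: [-0.4, 0.1, -0.0]
opening: 0.0138
```

Gripped, with the opening at 13.8 mm. Lift and check.

Call:
{"api": "step_arm", "payload": {
  "plan": "0 0 0 -1 0 0 0; 0 0 0 -2 0 0 0; 0 0 0 -3 0 0 0; 0 0 0 -3 0 0 0; 0 0 0 -3 0 0 0; 0 0 0 -3 0 0 0; 0 0 0 -3 0 0 0; 0 0 0 -3 0 0 0; 0 0 0 -2 0 0 0; 0 0 0 -1 0 0 0; 0 0 0 0 0 0 0; 0 0 0 0 0 0 0"
}}

```text
clock: 7.08
tool_pos: [0.5234, -0.1911, 0.2719]
orientation: [180.0, 0.0, -109.4]
force: [0.1, 0.7, -3.6]
opening: 0.0135
```

```bash
python3 - <<'E'
from h import *
s=telemetry.get_obs();print(s["tool_pos"],s["orientation"],s["force"],s["moment"],s["opening"],s["clock"])
im=snapshot("side");cv2.imwrite("pics/s3.png",im)
im=snapshot("wrist");cv2.imwrite("pics/w3.png",im)
E
```

```text
[ 0.52342734 -0.19106564  0.27189977] [ 1.79964710e+02  3.23112565e-02 -1.09362455e+02] [ 0.10727668  0.70670981 -3.59998151] [ 0.05213023 -0.04344269 -0.02181486] 0.013518762846283493 7.0833
```

View pics/s3.png

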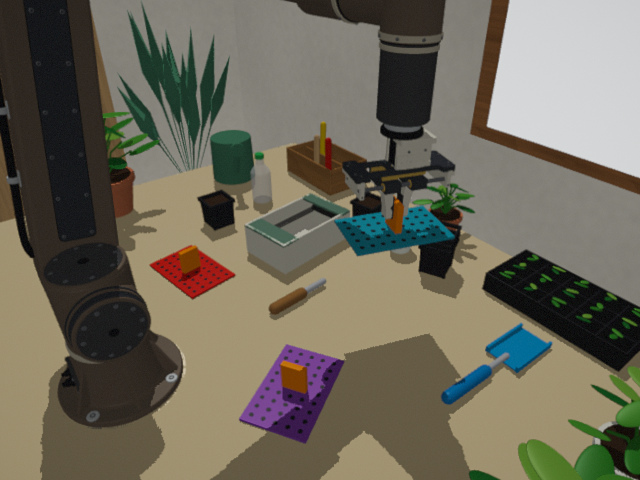

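View pics/w3.png

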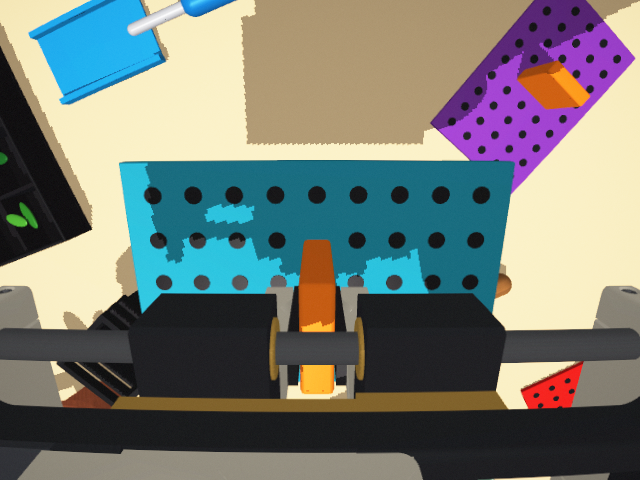

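The plate is held level. In the wrist picture its far edge runs from (120,163) to (515,162). I'll work out its offset in the tool frame.

```bash
python3 - <<'E'
from h import *
from scipy.spatial.transform import Rotation as Ro
c=calibration("wrist");s=telemetry.get_obs();Rt=Ro.from_euler("xyz",s["orientation"],degrees=True).as_matrix()
P=pix2plane(c,[(120,163),(515,162),(141,290),(497,290)],s["tool_pos"][2]-.026)
print(((P-s["tool_pos"])@Rt*1000).round(1).tolist(), s["force"])
E
```

```text
[[64.3, -99.3, 25.7], [64.7, 98.2, 26.3], [-4.7, -98.1, 25.7], [-5.1, 98.9, 26.3]] [-0.73433091  0.31398229 -2.71279397]
```

Call:
{"api": "step_arm", "payload": {
  "plan": "0 0 0 0 0 0 -4; 0 0 0 0 0 0 -6; 0 0 0 0 0 0 -6; 0 0 0 0 0 0 -6; 0 0 0 0 0 0 -4; 0 0 0 0 0 0 -3.3; 0 -1.7 -0.6 0 0 0 0; 0 -3.4 -1.1 0 0 0 0; 0 -3.4 -1.1 0 0 0 0; 0 -3.4 -1.1 0 0 0 0; 0 -3.4 -1.1 0 0 0 0; 0 -3.4 -1.1 0 0 0 0"
}}

```text
clock: 8.18
tool_pos: [0.5509, 0.0049, 0.2707]
orientation: [179.8, -0.0, -80.1]
force: [0.1, -0.2, -2.2]
opening: 0.014
```

Call:
{"api": "step_arm", "payload": {
  "plan": "0 -3.4 -1.1 0 0 0 0; 0 -3.4 -1.1 0 0 0 0; 0 -3.4 -1.1 0 0 0 0; 0 -3.4 -1.1 0 0 0 0; 0 -3.4 -1.1 0 0 0 0; 0 -1.2 -0.4 0 0 0 0; 0 0 0 0 0 0 0; 0 0 0 0 4 0 0; 0 0 0 0 6 0 0; 0 0 0 0 6 0 0; 0 0 0 0 4 0 0; 0 0 0 0 0 0 0"
}}

```text
clock: 9.18
tool_pos: [0.5738, 0.1892, 0.2687]
orientation: [-160.1, -0.2, -80.0]
force: [-1.9, 0.2, -3.4]
opening: 0.0142
```

```bash
cat > pl.py <<'E'
from h import *
from scipy.spatial.transform import Rotation as Ro
O=np.array([553.2,189.2,0]);Y=9.9
Rp=Ro.from_euler("z",Y,degrees=True).as_matrix()
def state(p=True):
    s=telemetry.get_obs();Rt=Ro.from_euler("xyz",s["orientation"],degrees=True).as_matrix()
    t=Rp.T@(s["tool_pos"]*1000-O); Q=Rp.T@Rt   # columns: tool axes in planter
    px=-Q[:,1];pz=-Q[:,2]; C=t+32.5*Q[:,2]
    A=C-100*px;B=C+100*px
    th=np.degrees(np.arctan2(px[2],px[0])); roll=np.degrees(np.arcsin(Q[2,0])); yaw=np.degrees(np.arctan2(px[1],px[0]))
    if p: print("t",round(s["clock"],2),"TCP",t.round(1),"A",A.round(1),"C",C.round(1),"B",B.round(1),"tilt %.2f roll %.2f yaw %.2f"%(th,roll,yaw),"F planter",(Rp.T@s["force"]).round(1),"M",s["moment"].round(2),"op",round(s["opening"]*1000,1))
    return s,t,Q
def go(A,th,yaw=0,yoff=0):
    """delta in tool axes (cm) & turn to reach A (x,z), tilt th"""
    s,t,Q=state(False); r=np.radians(th)
    u=np.array([np.cos(r),0,np.sin(r)]);n=np.array([-np.sin(r),0,np.cos(r)])
    T=np.array([A[0],yoff,A[1]])+100*u+32.5*n
    Qt=np.c_[np.array([0,-1,0]),-u,-n]
    print("shift tool cm",(Q.T@(T-t)/10).round(2),"turn",Ro.from_matrix(Q.T@Qt).as_rotvec(degrees=True).round(2))
E
python3 - <<'E'
from pl import *
state()
go((-58,140),20); go((-58,70.5),20)
cv2.imwrite("pics/s4.png",snapshot("side"));cv2.imwrite("pics/c4.png",snapshot("scene"))
E
```

```text
t 9.18 TCP [ 20.3  -3.5 268.7] A [-62.7  -3.8 204.1] C [ 31.4  -3.6 238.1] B [125.4  -3.4 272.1] tilt 19.86 roll 0.15 yaw 0.11 F planter [-1.8  0.5 -3.4] M [-0.37  1.88 -0.08] op 14.2
shift tool cm [-0.37  1.74  6.16] turn [ 0.14 -0.13  0.11]
shift tool cm [-0.39  4.11 12.7 ] turn [ 0.14 -0.13  0.11]
```

View pics/s4.png

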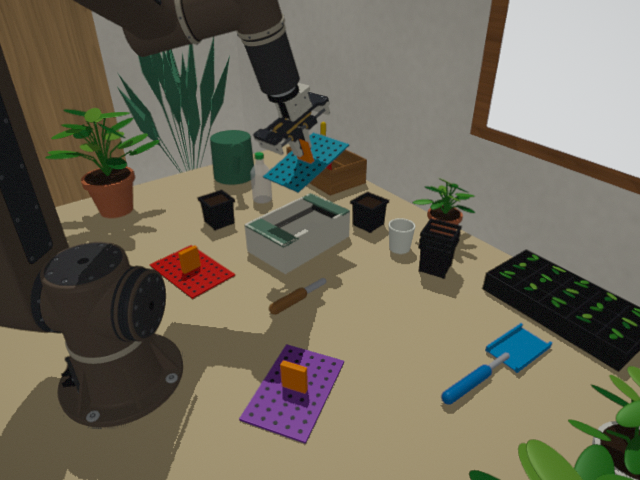

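View pics/c4.png

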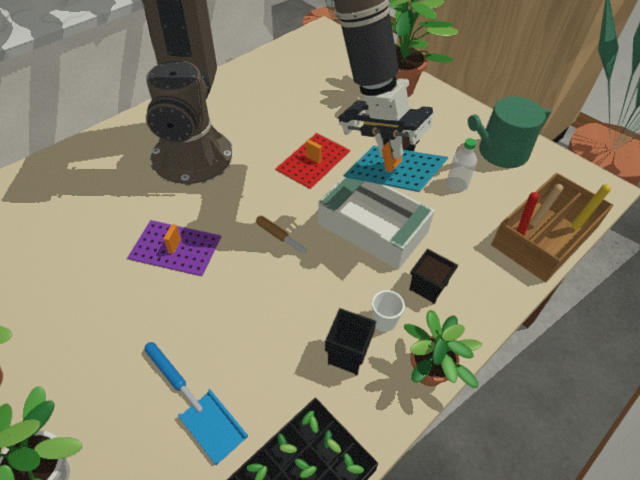

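The plate is tilted with its low end toward the wide lip, above the planter (side view around (305,165)). I'll lower it to the entry point.

Call:
{"api": "step_arm", "payload": {
  "plan": "0 -0.1 0.6 1.8 0 0 0; 0 -0.1 0.6 1.8 0 0 0; 0 -0.1 0.6 1.8 0 0 0; 0 -0.1 0.6 1.8 0 0 0; 0 0 0.6 1.8 0 0 0; 0 0 0.6 1.8 0 0 0; 0 0 0 0 0 0 0; 0 0 0 0 0 0 0"
}}

```text
clock: 9.95
tool_pos: [0.5812, 0.1966, 0.1577]
orientation: [-160.2, -0.1, -80.1]
force: [0.5, 0.3, -2.0]
opening: 0.0138
```

```bash
python3 - <<'E'
from pl import *
state()
go((-58,70.5),20); go((-114.5,50),20)
cv2.imwrite("pics/s5.png",snapshot("side")[100:330,180:460]);cv2.imwrite("pics/w5.png",snapshot("wrist"))
E
```

```text
t 9.95 TCP [ 28.8   2.4 157.7] A [-54.2   2.3  93.2] C [ 39.9   2.4 127.1] B [133.9   2.4 161. ] tilt 19.84 roll 0.13 yaw 0.04 F planter [ 0.5  0.2 -2. ] M [-0.18  1.33 -0.05] op 13.8
shift tool cm [0.24 1.14 1.97] turn [ 0.16 -0.12  0.04]
shift tool cm [0.23 7.15 1.99] turn [ 0.16 -0.12  0.04]
```

View pics/s5.png

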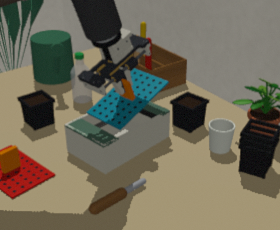

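View pics/w5.png

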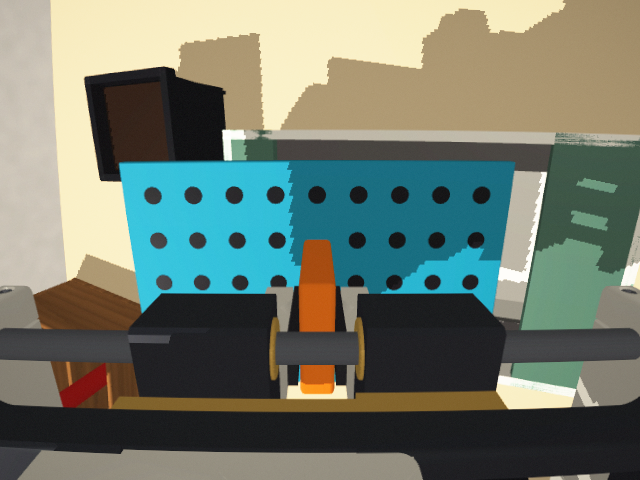

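Same pixels for the plate edge (120–515, 163), so it hasn't slipped, and the wide lip edge is clear to its right (545). Now feed it under the lip.

Call:
{"api": "step_arm", "payload": {
  "plan": "0 0.1 0.6 1 0 0 0; 0 0.1 0.5 1 0 0 0; 0 0 0 0 0 0 0; 0 0 1 0 0 0 0; 0 0 1 0 0 0 0; 0 0 1 0 0 0 0; 0 0 0 0 0 0 0; 0 0 0 0 0 0 0"
}}

```text
clock: 10.72
tool_pos: [0.5506, 0.1904, 0.1276]
orientation: [-159.9, 0.0, -80.0]
force: [0.7, -0.1, -1.6]
opening: 0.0139
```

```bash
python3 - <<'E'
from pl import *
state()
go((-114.5,50),20)
E
```

```text
t 10.72 TCP [ -2.4   1.6 127.6] A [-85.1   1.5  62.7] C [ 8.8  1.7 97.1] B [102.7   1.8 131.4] tilt 20.11 roll -0.04 yaw 0.07 F planter [ 0.6 -0.2 -1.6] M [-0.09  1.36  0.03] op 13.9
shift tool cm [0.16 3.19 0.2 ] turn [-0.11  0.06  0.06]
```

Call:
{"api": "step_arm", "payload": {
  "plan": "0 0.1 0.7 0.1 0 0 0; 0 0 0.7 0.1 0 0 0; 0 0 0.7 0 0 0 0; 0 0 0.6 0 0 0 0; 0 0 0 0 0 0 0; 0 0 0 0 0 0 0"
}}

```text
clock: 11.22
tool_pos: [0.5259, 0.1847, 0.1152]
orientation: [-160.0, 0.0, -80.0]
force: [0.1, -0.3, -2.9]
opening: 0.0135
```

```bash
python3 - <<'E'
from pl import *
state()
go((-114.5,50),20);go((-114.5,50),12)
cv2.imwrite("pics/s6.png",cv2.resize(snapshot("side")[130:300,210:410],None,fx=3,fy=3));cv2.imwrite("pics/w6.png",snapshot("wrist"))
E
```

```text
t 11.22 TCP [-27.7   0.3 115.2] A [-110.5    0.2   50.4] C [-16.6   0.3  84.6] B [ 77.4   0.4 118.9] tilt 20.03 roll -0.00 yaw 0.07 F planter [ 0.  -0.3 -2.9] M [-0.1   1.39  0.02] op 13.5
shift tool cm [ 0.03  0.39 -0.1 ] turn [-0.03  0.03  0.06]
shift tool cm [0.03 0.03 1.33] turn [-8.03  0.02  0.07]
```

View pics/s6.png

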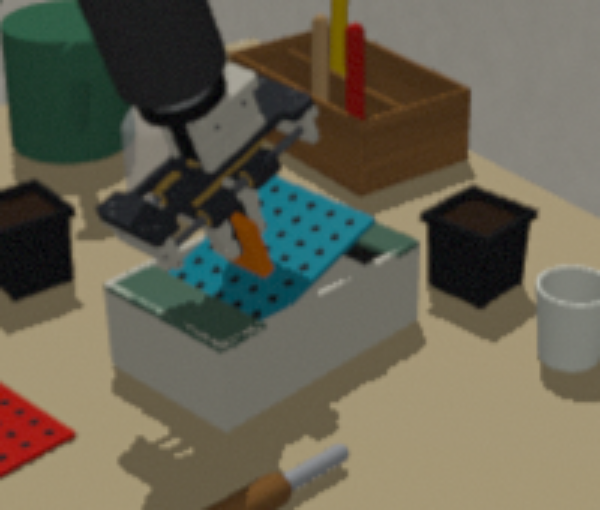

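View pics/w6.png

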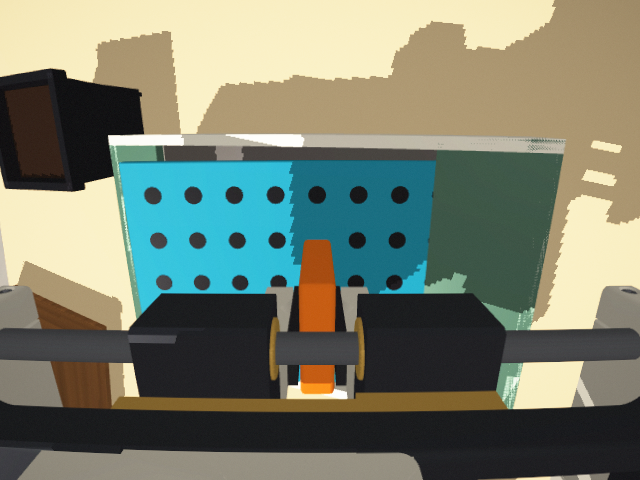

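The low end is under the wide lip (plate hidden beyond column 435 in the wrist view), and the other end still clears the narrow lip. Next I'll rotate it down about the low end.

```bash
cat >> pl.py <<'E'
def rows(wps,n,y0=None):
    """from present measured state via A(x,z),tilt to wps in n equal rows each; print tool rows"""
    s,t,Q=state(False); px=-Q[:,1]; C=t+32.5*Q[:,2]; A=C-100*px; th=np.degrees(np.arctan2(px[2],px[0]))
    cur=np.array([A[0],A[2],th]); 
    def pose(c):
        r=np.radians(c[2]);u=np.array([np.cos(r),np.sin(r)]);m=np.array([-np.sin(r),np.cos(r)]);return c[:2]+100*u+32.5*m,u,m
    for w in wps:
        w=np.array(w,float)
        for i in range(n):
            c2=cur+(w-cur)/(n-i); p,u,m=pose(cur);p2,_,_=pose(c2);d=(p2-p)/10
            print("y %.2f z %.2f rx %.2f"%(-d@u,-d@m,c2[2]-cur[2])); cur=c2
E
python3 - <<'E'
from pl import *
rows([(-114.5,50,20),(-114.5,50,12)],4)
E
```

```text
y 0.11 z -0.02 rx -0.01
y 0.11 z -0.02 rx -0.01
y 0.11 z -0.02 rx -0.01
y 0.11 z -0.02 rx -0.01
y -0.11 z 0.35 rx -2.00
y -0.11 z 0.35 rx -2.00
y -0.11 z 0.35 rx -2.00
y -0.11 z 0.35 rx -2.00
```

Call:
{"api": "step_arm", "payload": {
  "plan": "0 0 0.2 0 0 0 0; 0 0 0.2 -0.1 0 0 0; 0 0 0 0 0 0 0; 0 0 -0.1 0.35 -2 0 0; 0 0 -0.1 0.35 -2 0 0; 0 0 -0.1 0.35 -2 0 0; 0 0 -0.1 0.35 -2 0 0; 0 0 0 0 0 0 0; 0 0 0 0 0 0 0"
}}

```text
clock: 12.07
tool_pos: [0.5301, 0.1856, 0.1021]
orientation: [-168.0, 0.0, -80.1]
force: [0.0, 0.5, -3.0]
opening: 0.0141
```

```bash
python3 - <<'E'
from pl import *
state()
rows([(-114.5,50,6),(-114.5,49,2)],3)
E
```

```text
t 12.07 TCP [-23.4   0.5 102.1] A [-114.4    0.5   49.4] C [-16.6   0.5  70.3] B [81.2  0.5 91.1] tilt 12.03 roll -0.01 yaw 0.00 F planter [ 0.1  0.5 -3. ] M [-0.14  0.95  0.03] op 14.1
y -0.11 z 0.33 rx -2.01
y -0.11 z 0.33 rx -2.01
y -0.11 z 0.33 rx -2.01
y -0.07 z 0.27 rx -1.33
y -0.07 z 0.27 rx -1.33
y -0.07 z 0.27 rx -1.33
```

Call:
{"api": "step_arm", "payload": {
  "plan": "0 0 -0.1 0.3 -2 0 0; 0 0 -0.1 0.35 -2 0 0; 0 0 -0.1 0.35 -2 0 0; 0 0 0 0 0 0 0; 0 0 0 0 0 0 0"
}}

```text
clock: 12.48
tool_pos: [0.5341, 0.1856, 0.0926]
orientation: [-174.0, -0.0, -80.1]
force: [-0.6, -0.6, -2.2]
opening: 0.0137
```

```bash
python3 - <<'E'
from pl import *
state()
rows([(-114.5,49,0)],4)
cv2.imwrite("pics/s7.png",cv2.resize(snapshot("side")[130:300,210:410],None,fx=3,fy=3));cv2.imwrite("pics/w7.png",snapshot("wrist"))
E
```

```text
t 12.48 TCP [-19.4  -0.3  92.6] A [-115.5   -0.3   49.7] C [-16.   -0.3  60.3] B [83.4 -0.3 70.8] tilt 6.04 roll 0.04 yaw -0.01 F planter [-0.6 -0.5 -2.2] M [ 0.04  0.48 -0.01] op 13.7
y -0.10 z 0.29 rx -1.51
y -0.10 z 0.28 rx -1.51
y -0.11 z 0.28 rx -1.51
y -0.11 z 0.28 rx -1.51
```

View pics/s7.png

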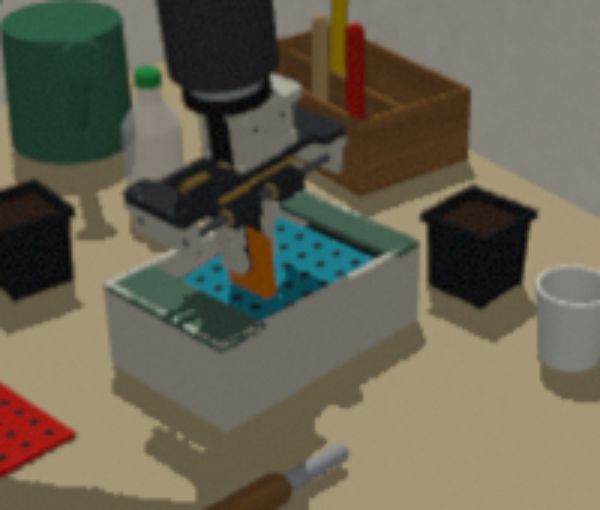

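View pics/w7.png

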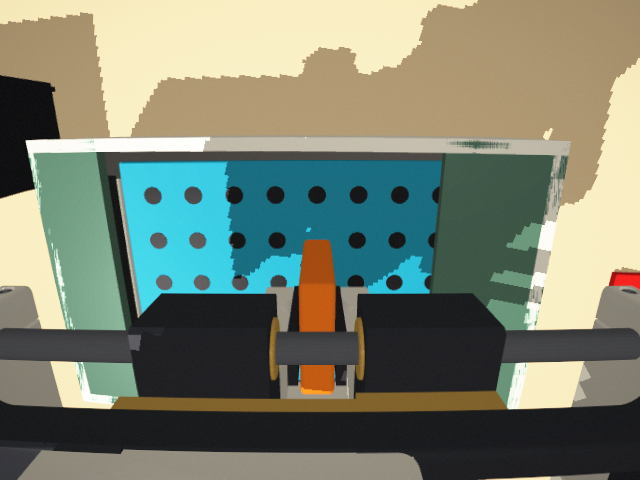

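The far edge (120,163) is now below and just inside the narrow lip's edge (around column 108). Next I'll flatten the plate a few mm above the foam.

Call:
{"api": "step_arm", "payload": {
  "plan": "0 0 -0.1 0.3 -1.5 0 0; 0 0 -0.15 0.3 -1.5 0 0; 0 0 -0.1 0.3 -1.5 0 0; 0 0 -0.15 0.2 -1.5 0 0; 0 0 0 0 0 0 0; 0 0 0 0 0 0 0; 0 0 0 0 0 0 0"
}}

```text
clock: 13.17
tool_pos: [0.5392, 0.1867, 0.0823]
orientation: [-179.9, -0.0, -80.1]
force: [-0.4, 0.4, -2.3]
opening: 0.0138
```

```bash
python3 - <<'E'
from pl import *
state()
E
```

```text
t 13.17 TCP [-14.2  -0.   82.3] A [-1.142e+02 -1.000e-01  4.970e+01] C [-14.2  -0.1  49.8] B [85.8  0.  49.9] tilt 0.05 roll 0.02 yaw 0.04 F planter [-0.3  0.4 -2.3] M [0.06 0.03 0.01] op 13.8
```

Call:
{"api": "step_arm", "payload": {
  "plan": "0 0 0 0.1 0 0 0; 0 0 0 0.1 0 0 0; 0 0 0 0.1 0 0 0; 0 0 0 0 0 0 0; 0 0 0 0 0 0 0"
}}

```text
clock: 13.58
tool_pos: [0.5396, 0.1871, 0.0792]
orientation: [-180.0, -0.0, -80.0]
force: [0.6, 0.5, -2.9]
opening: 0.0136
```

Call:
{"api": "step_arm", "payload": {
  "plan": "0 0 0 0.1 0 0 0; 0 0 0 0 0 0 0; 0 0 0 0 0 0 0"
}}

```text
clock: 13.83
tool_pos: [0.5397, 0.1871, 0.0781]
orientation: [180.0, -0.0, -80.1]
force: [-0.1, 0.0, -2.4]
opening: 0.0135
```

Call:
{"api": "step_arm", "payload": {
  "plan": "0 0 0 0.1 0 0 0; 0 0 0 0 0 0 0; 0 0 0 0 0 0 0"
}}

```text
clock: 14.08
tool_pos: [0.5399, 0.1871, 0.0773]
orientation: [-180.0, 0.0, -80.1]
force: [0.3, -0.2, -2.2]
opening: 0.0137
```

Call:
{"api": "step_arm", "payload": {
  "plan": "0 0 0 0.1 0 0 0; 0 0 0 0 0 0 0; 0 0 0 0 0 0 0"
}}

```text
clock: 14.33
tool_pos: [0.5399, 0.1871, 0.0766]
orientation: [-180.0, 0.0, -80.0]
force: [-1.2, -0.4, 2.5]
opening: 0.0139
```

Call:
{"api": "step_arm", "payload": {
  "plan": "0 0 0 0.1 0 0 0; 0 0 0 0 0 0 0; 0 0 0 0 0 0 0"
}}

```text
clock: 14.58
tool_pos: [0.5399, 0.1872, 0.0758]
orientation: [-180.0, 0.0, -80.0]
force: [-3.5, 0.2, 6.2]
opening: 0.0137
```

```bash
python3 - <<'E'
from pl import *
state()
E
```

```text
t 14.58 TCP [-13.4   0.3  75.8] A [-113.4    0.2   43.3] C [-13.4   0.3  43.3] B [86.6  0.4 43.4] tilt 0.03 roll -0.00 yaw 0.06 F planter [-3.4  0.8  6.2] M [-0.07  1.05 -0.01] op 13.7
```

Contact found at TCP z of about 77 mm. I'm pressing about 8 N on the foam, so I'll ease up until it rests lightly.

Call:
{"api": "step_arm", "payload": {
  "plan": "0 0 0 -0.12 0 0 0; 0 0 0 0 0 0 0; 0 0 0 0 0 0 0; 0 0 0 0 0 0 0"
}}

```text
clock: 14.92
tool_pos: [0.5399, 0.1871, 0.0765]
orientation: [-180.0, 0.0, -80.0]
force: [-1.3, -0.4, 3.1]
opening: 0.0137
```

```bash
python3 - <<'E'
from pl import *
state()
E
```

```text
t 14.92 TCP [-13.5   0.3  76.5] A [-113.5    0.2   44. ] C [-13.5   0.3  44. ] B [86.5  0.4 44. ] tilt 0.02 roll -0.00 yaw 0.05 F planter [-1.3 -0.1  3.1] M [-0.    0.31  0.03] op 13.7
```

Call:
{"api": "step_arm", "payload": {
  "plan": "0 0 0 -0.06 0 0 0; 0 0 0 0 0 0 0; 0 0 -0.1 0 0 0 0; 0 0 -0.1 0 0 0 0; 0 0 -0.1 0 0 0 0; 0 0 -0.1 0 0 0 0; 0 0 -0.1 0 0 0 0; 0 0 -0.1 0 0 0 0; 0 0 0 0 0 0 0"
}}

```text
clock: 15.67
tool_pos: [0.5458, 0.1881, 0.0769]
orientation: [180.0, -0.0, -80.1]
force: [-1.5, -1.6, 0.8]
opening: 0.0138
```

```bash
python3 - <<'E'
from pl import *
state()
E
```

```text
t 15.67 TCP [-7.5  0.1 76.9] A [-1.075e+02  1.000e-01  4.440e+01] C [-7.5  0.1 44.4] B [92.5  0.2 44.4] tilt -0.01 roll 0.01 yaw 0.05 F planter [-1.8 -1.4  0.8] M [-0.22  0.57 -0.04] op 13.8
```

Call:
{"api": "step_arm", "payload": {
  "plan": "0 0 -0.1 0 0 0 0; 0 0 -0.1 0 0 0 0; 0 0 0 0 0 0 0"
}}

```text
clock: 15.92
tool_pos: [0.5478, 0.1885, 0.077]
orientation: [-180.0, -0.0, -80.0]
force: [-0.9, -0.1, -0.5]
opening: 0.0137
```

Call:
{"api": "step_arm", "payload": {
  "plan": "0 0 -0.1 0 0 0 0; 0 0 0 0 0 0 0"
}}

```text
clock: 16.08
tool_pos: [0.5488, 0.1887, 0.077]
orientation: [-180.0, -0.0, -80.1]
force: [-1.2, 0.3, 1.0]
opening: 0.0137
```

Call:
{"api": "step_arm", "payload": {
  "plan": "0 0 -0.1 0 0 0 0; 0 0 0 0 0 0 0"
}}

```text
clock: 16.25
tool_pos: [0.5497, 0.1888, 0.077]
orientation: [-180.0, 0.0, -80.1]
force: [-1.2, -0.6, 0.2]
opening: 0.0137
```

Call:
{"api": "step_arm", "payload": {
  "plan": "0 0 -0.1 0 0 0 0; 0 0 0 0 0 0 0"
}}

```text
clock: 16.42
tool_pos: [0.5507, 0.189, 0.077]
orientation: [-180.0, -0.0, -80.1]
force: [-2.1, -0.3, -0.4]
opening: 0.0135
```

Call:
{"api": "step_arm", "payload": {
  "plan": "0 0 -0.1 0 0 0 0; 0 0 0 0 0 0 0"
}}

```text
clock: 16.58
tool_pos: [0.5517, 0.1892, 0.077]
orientation: [-180.0, -0.0, -80.1]
force: [-0.9, -0.3, -0.1]
opening: 0.0136
```

Call:
{"api": "step_arm", "payload": {
  "plan": "0 0 -0.1 0 0 0 0; 0 0 0 0 0 0 0"
}}

```text
clock: 16.75
tool_pos: [0.5527, 0.1894, 0.077]
orientation: [-180.0, -0.0, -80.1]
force: [-0.9, -0.8, 0.2]
opening: 0.0138
```

Call:
{"api": "step_arm", "payload": {
  "plan": "0 0 -0.1 0 0 0 0; 0 0 0 0 0 0 0"
}}

```text
clock: 16.92
tool_pos: [0.5537, 0.1896, 0.077]
orientation: [-180.0, 0.0, -80.0]
force: [-1.2, -0.4, -0.3]
opening: 0.0137
```

Call:
{"api": "step_arm", "payload": {
  "plan": "0 0 -0.1 0 0 0 0; 0 0 0 0 0 0 0"
}}

```text
clock: 17.08
tool_pos: [0.5547, 0.1897, 0.077]
orientation: [-180.0, -0.0, -80.0]
force: [-1.0, -0.7, -0.8]
opening: 0.0137
```

Call:
{"api": "step_arm", "payload": {
  "plan": "0 0 -0.1 0 0 0 0; 0 0 0 0 0 0 0"
}}

```text
clock: 17.25
tool_pos: [0.5557, 0.1899, 0.077]
orientation: [-180.0, -0.0, -80.0]
force: [-0.6, -0.5, -0.9]
opening: 0.0137
```

Call:
{"api": "step_arm", "payload": {
  "plan": "0 0 -0.1 0 0 0 0; 0 0 0 0 0 0 0"
}}

```text
clock: 17.42
tool_pos: [0.5567, 0.1901, 0.077]
orientation: [-180.0, -0.0, -80.0]
force: [-1.3, -0.0, -0.0]
opening: 0.0141
```

Call:
{"api": "step_arm", "payload": {
  "plan": "0 0 -0.1 0 0 0 0; 0 0 0 0 0 0 0"
}}

```text
clock: 17.58
tool_pos: [0.5576, 0.1902, 0.077]
orientation: [-180.0, -0.0, -80.1]
force: [-1.1, -0.4, -0.4]
opening: 0.014
```

Call:
{"api": "step_arm", "payload": {
  "plan": "0 0 -0.1 0 0 0 0; 0 0 0 0 0 0 0"
}}

```text
clock: 17.75
tool_pos: [0.5586, 0.1904, 0.077]
orientation: [-180.0, -0.0, -80.0]
force: [-1.4, -0.5, 0.3]
opening: 0.0138
```

Call:
{"api": "step_arm", "payload": {
  "plan": "0 0 -0.1 0 0 0 0; 0 0 0 0 0 0 0"
}}

```text
clock: 17.92
tool_pos: [0.5592, 0.1905, 0.0769]
orientation: [180.0, -0.0, -80.1]
force: [-2.7, -0.1, 0.0]
opening: 0.0137
```

Call:
{"api": "step_arm", "payload": {
  "plan": "0 0 -0.1 0 0 0 0; 0 0 0 0 0 0 0"
}}

```text
clock: 18.08
tool_pos: [0.5597, 0.1905, 0.0769]
orientation: [179.9, -0.0, -80.1]
force: [-5.7, 0.6, 1.6]
opening: 0.0141
```

Contact: the force jumped to 5.7 N, of which about 1.2 N is friction. One more small push, then check.

Call:
{"api": "step_arm", "payload": {
  "plan": "0 0 -0.07 0 0 0 0; 0 0 0 0 0 0 0"
}}

```text
clock: 18.25
tool_pos: [0.56, 0.1905, 0.0768]
orientation: [179.9, -0.0, -80.1]
force: [-7.4, 0.2, 3.3]
opening: 0.0139
```

```bash
python3 - <<'E'
from pl import *
state()
E
```

```text
t 18.25 TCP [ 6.9  0.1 76.8] A [-93.2   0.1  44.5] C [ 6.8  0.1 44.3] B [106.8   0.2  44.1] tilt -0.12 roll 0.02 yaw 0.04 F planter [-7.3  1.4  3.3] M [0.14 2.37 0.02] op 13.9
```

Call:
{"api": "step_arm", "payload": {
  "plan": "0 0 -0.04 0 0 0 0; 0 0 0 0 0 0 0; 0 0 0 0 0 0 0"
}}

```text
clock: 18.5
tool_pos: [0.5601, 0.1905, 0.0768]
orientation: [179.9, -0.0, -80.1]
force: [-8.1, -0.2, 3.7]
opening: 0.014
```

Call:
{"api": "step_arm", "payload": {
  "plan": "0 0 0 0 0 0 0; 0 0 0 0 0 0 0; 0 0 0 0 0 0 0; 0 0 0 0 0 0 0"
}}

```text
clock: 18.83
tool_pos: [0.5601, 0.1905, 0.0768]
orientation: [179.9, -0.0, -80.1]
force: [-7.7, 0.2, 3.5]
opening: 0.0141
```

Call:
{"api": "step_arm", "payload": {
  "plan": "0 0 0 0 0 0 0; 0 0 0 0 0 0 0; 0 0 0 0 0 0 0; 0 0 0 0 0 0 0"
}}

```text
clock: 19.17
tool_pos: [0.5601, 0.1905, 0.0768]
orientation: [179.9, -0.0, -80.1]
force: [-8.2, 1.0, 3.0]
opening: 0.0135
```

Total is about 8 N. Allowing up to 3 N of friction, the buffer share could be near the low end, so I'll press slightly more and hold.

Call:
{"api": "step_arm", "payload": {
  "plan": "0 0 -0.05 0 0 0 0; 0 0 0 0 0 0 0; 0 0 0 0 0 0 0"
}}

```text
clock: 19.42
tool_pos: [0.5604, 0.1905, 0.0768]
orientation: [179.8, -0.0, -80.1]
force: [-8.9, 0.6, 4.3]
opening: 0.0136
```

Call:
{"api": "step_arm", "payload": {
  "plan": "0 0 0 0 0 0 0; 0 0 0 0 0 0 0; 0 0 0 0 0 0 0; 0 0 0 0 0 0 0"
}}

```text
clock: 19.75
tool_pos: [0.5604, 0.1905, 0.0768]
orientation: [179.8, -0.0, -80.1]
force: [-8.6, 0.1, 4.0]
opening: 0.0137
```

Call:
{"api": "step_arm", "payload": {
  "plan": "0 0 0 0 0 0 0; 0 0 0 0 0 0 0; 0 0 0 0 0 0 0; 0 0 0 0 0 0 0"
}}

```text
clock: 20.08
tool_pos: [0.5603, 0.1905, 0.0768]
orientation: [179.8, -0.0, -80.1]
force: [-8.7, -0.1, 4.7]
opening: 0.0141
```

```bash
python3 - <<'E'
from pl import *
state()
E
```

```text
t 20.08 TCP [ 7.3  0.  76.8] A [-92.8  -0.   44.6] C [ 7.2  0.  44.3] B [1.072e+02 1.000e-01 4.400e+01] tilt -0.16 roll 0.03 yaw 0.03 F planter [-8.6  1.4  4.7] M [0.17 3.1  0.01] op 14.1
```

The hold was steady at 8.6–8.9 N total, and about 1.4 mm past first contact means roughly 7.7 N on the buffer. Let go.

Call:
{"api": "step_arm", "payload": {
  "plan": "5 0 0 0 0 0 0; 5 0 0 0 0 0 0; 5 0 0 0 0 0 0; 5 0 0 0 0 0 0; 5 0 0 0 0 0 0; 5 0 0 0 0 0 0; 5 0 0 0 0 0 0; 5 0 0 0 0 0 0"
}}

```text
clock: 20.75
tool_pos: [0.5621, 0.191, 0.077]
orientation: [-180.0, 0.0, -80.1]
force: [0.4, -0.6, -1.1]
opening: 0.0494
```

```bash
python3 - <<'E'
from pl import *
state()
cv2.imwrite("pics/s8.png",cv2.resize(snapshot("side")[130:300,210:410],None,fx=3,fy=3));cv2.imwrite("pics/w8.png",snapshot("wrist"))
E
```

```text
t 20.75 TCP [ 9.   0.2 77. ] A [-91.    0.2  44.5] C [ 9.   0.2 44.5] B [109.    0.3  44.5] tilt 0.01 roll -0.00 yaw 0.05 F planter [ 0.3 -0.7 -1.1] M [0.07 0.01 0.04] op 49.4
```

View pics/w8.png

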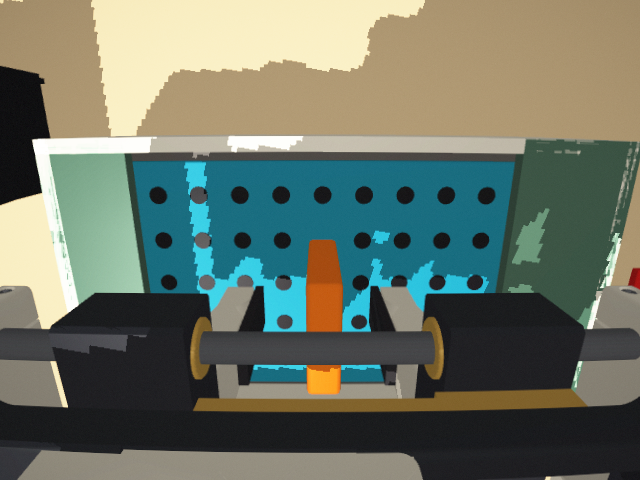

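The fingers are clear of the fin on both sides (fin around 322, fingers at 240 and 395), and both plate ends run under the lips. Retreating straight up.

Call:
{"api": "step_arm", "payload": {
  "plan": "5 0 0 -0.5 0 0 0; 5 0 0 -1 0 0 0; 5 0 0 -2 0 0 0; 5 0 0 -3 0 0 0; 5 0 0 -3 0 0 0; 5 0 0 -3 0 0 0; 5 0 0 -4 0 0 0; 5 0 0 -4 0 0 0; 5 0 0 -4 0 0 0; 5 0 0 0 0 0 0; 5 0 0 0 0 0 0"
}}

```text
clock: 21.77
tool_pos: [0.5629, 0.1914, 0.3264]
orientation: [-179.6, 0.2, -80.0]
force: [-0.8, 0.8, -1.3]
opening: 0.0501
```

```bash
python3 - <<'E'
from pl import *
import pickle
s,t,Q=state();c=calibration("wrist");w=snapshot("wrist");cv2.imwrite("pics/w9.png",w);pickle.dump((c,s),open("w9.pkl","wb"))
cv2.imwrite("pics/c9.png",snapshot("scene"))
cv2.imwrite("pics/s9.png",cv2.resize(snapshot("side")[130:300,210:410],None,fx=3,fy=3))
for b in blobs(w,(85,120,60),(102,255,255),1500,9): 
    P=pix2plane(c,b,0.0505); print(rect(P),b.mean(0)); print(((P*1000-O)@Rp).min(0).round(1),((P*1000-O)@Rp).max(0).round(1))
E
```

```text
t 21.77 TCP [  9.9   0.5 326.4] A [-89.9   0.5 293.3] C [ 10.1   0.6 293.9] B [110.1   0.7 294.6] tilt 0.36 roll -0.15 yaw 0.05 F planter [-0.6  0.9 -1.3] M [ 0.08  0.05 -0.04] op 50.1
[559.8 189.9 173.3 129.4  10. ] [321.39720559 195.3253493 ]
[-79.9 -65.2  50.5] [93.3 64.4 50.5]
```

View pics/w9.png

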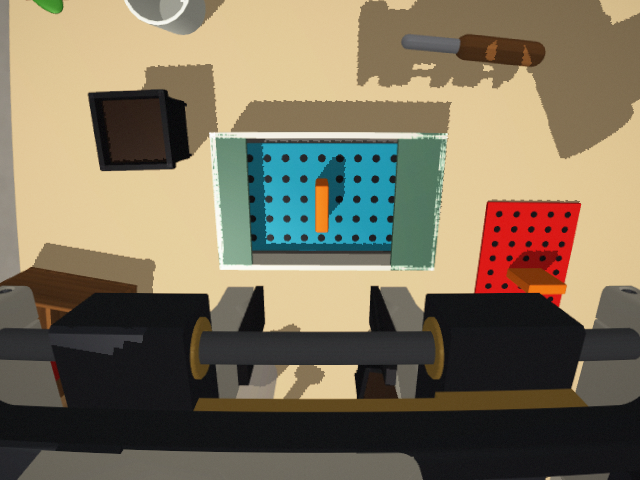

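View pics/s9.png

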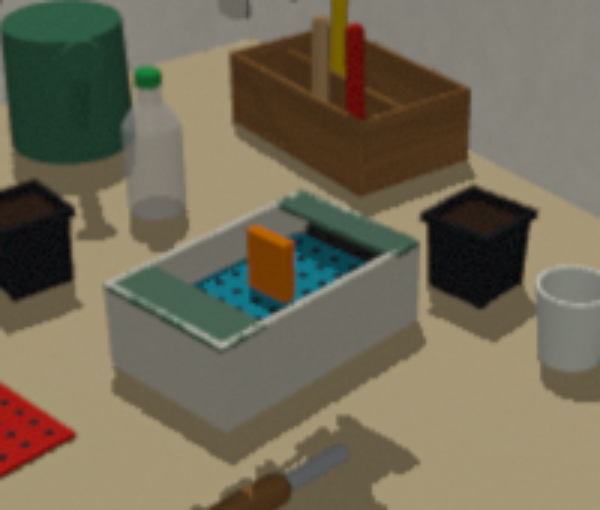

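View pics/c9.png

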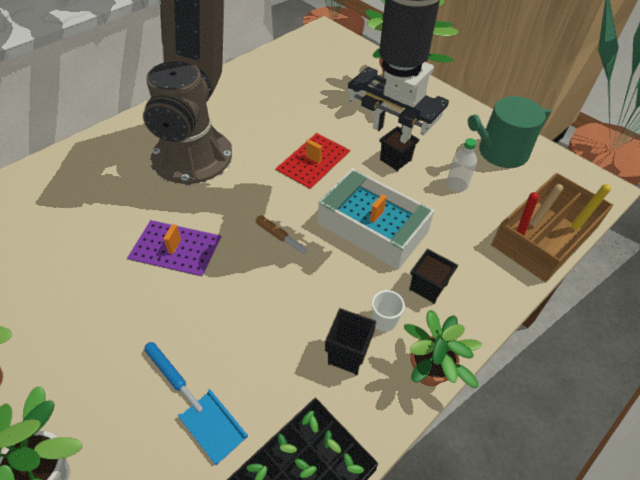

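The plate lies flat with both ends hidden under the lips, and everything else is at the same pixels as before: dibber (280,235), tub (388,311), stack (350,340), pots (397,148) and (433,275), trowel (195,400), sprayer (462,165). One last numeric check of the fin position, then I'll hand in.

```bash
python3 - <<'E'
from pl import *
import pickle
from plant import workorder
c,s=pickle.load(open("w9.pkl","rb"));im=cv2.imread("pics/w9.png")
for b in blobs(im,(8,170,60),(20,255,255),60,0):
    if abs(b.mean(0)[0]-322)<15 and b.mean(0)[1]<250:
        lo=b[b[:,1]>b[:,1].max()-12]; P=(pix2plane(c,lo,0.110)*1000-O)@Rp
        print("fin top x",P.min(0).round(1),P.max(0).round(1))
a=cv2.imread("pics/scene0.png");d=cv2.imread("pics/c9.png")
hs=[cv2.cvtColor(i,cv2.COLOR_BGR2GRAY) for i in(a,d)]
for n,(x,y,r) in dict(stack=(350,340,25),tub=(388,311,18),pot=(433,275,25),potf=(397,148,18),spr=(462,165,20),dib=(280,235,28),trow=(195,400,50),red=(313,160,35),pur=(175,247,45)).items():
    t=hs[0][y-r:y+r,x-r:x+r]; S=hs[1][y-r-6:y+r+6,x-r-6:x+r+6]
    _,v,_,l=cv2.minMaxLoc(cv2.matchTemplate(S,t,cv2.TM_CCOEFF_NORMED)); print(n,round(v,2),(l[0]-6,l[1]-6))
workorder.close_job()
E
```

```text
fin top x [  1.3  11.4 110. ] [ 12.9  23.3 110. ]
stack 0.99 (0, 0)
tub 1.0 (0, 0)
pot 1.0 (0, 0)
potf 0.89 (0, 0)
spr 1.0 (0, 0)
dib 0.64 (1, 0)
trow 1.0 (0, 0)
red 1.0 (0, 0)
pur 0.88 (0, 0)
the job is handed in; nothing more can be done
```

The blue-green floor is in the planter, lying flat on the ledges with both ends under the lips, and I handed the job in at about 22 s of the 72 s allowed.

- **Fitting:** I gripped the plate by its fin, tilted it 20° and fed one end under the wide lip. Then I rotated the other end down past the narrow lip and settled the plate on the foam. Settling pressed the foam with about 8 N at most before I eased off.
- **Pressing the buffer:** I slid the plate flat in 1 mm steps until it met the buffer, with its end about 106 mm from the planter's centre. I then held 8–9 N of total wrist force for over 1.5 s. About 1–3 N of that is friction, so the buffer took roughly 6–8 N. The 1.4 mm pressed in past first contact suggests about 7.7 N.
- **Final position:** After release the fingers were clear of the fin and I retreated straight up. The last picture puts the plate's centre at about 7 mm toward the narrow lip, so its ends are near -93 and +107 mm, well under the lip edges at -74 and +87 mm.
- **Other things on the table:** Comparing the scene pictures before and after, nothing has shifted. Only the dibber's match was weak (0.64, 1 px apparent shift). The arm's shadow falls across it in the final picture, and nothing touched it.

The friction share and the plate's exact end positions are estimates, because the buffer can't be seen directly. No other check failed or disagreed.

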